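# Unclamp a rail block and load it on a switched sloping nest

## Task

Free the rail block from the ratchet clamp: tip the pawl up out of the rack, draw the clamp bar well back and lift the block out. Lay it lengthwise on the sloping nest, flat, straight and centred on the bed, its lower end right down against the stop so that the block holds the switch lever pressed in; let go and leave the clamp bar back. Do not knock the two loose eyepieces.

Things in the scene. Friction and masses are not known exactly. Their poses are not given: they have to be found in the camera images.
- jig: Fixed ratchet clamp jig, base plate 84 x 330 x 12 mm. Origin on the bench under the clamped block's centre; y runs from the fixed end fence (y = -97 mm, top at 48 mm) to the pawl (y = +185 mm); z up. The block lies on pads 20 mm above the bench between four studs 30 mm high (x = +-35.5, y = +-70 mm); beside its middle all is free above the 12 mm plate.
- clamp_bar (a joint): Slide of the clamp bar along the jig's +y, m: 0 clamped, 0.036 fully back. At 0 its lip overhangs the block's end by 10 mm: the block comes straight up only once the bar is 0.02 or more back. About 2.5 N of friction; stays where left. With the pawl down, its nose catches a rack tooth and the bar cannot go back more than about 3 mm.
- bar_grip (a point): Point on the centreline of the clamp bar's upright black grip, 9 mm below its top (90 mm above the bench). The grip is 24 mm along the jig's x, 22 mm along its y, from 56 to 99 mm above the bench; moves with the bar; at jig (0, 101, 90) mm at the start.
- pawl (a joint): Hinge of the ratchet pawl, rad: about 0 down in the rack, 0.8 fully up. Grows as its upright tab is pushed or swung towards the jig's +y (away from the block), which lifts the nose; clear of the rack from 0.3. Stiff pivot (0.045 N m): stays where left. Pivot along the jig's x at jig (0, 185, 42) mm.
- pawl_tab (a point): Centre of the black cap on the pawl's upright tab, 46 mm from the pivot (88 mm above the bench when down); cap 30 mm along the jig's x, 10 mm thick, 16 mm high, on a stem 14 mm wide and 8 mm thick. Between bar grip and tab 68 mm are free along the jig at the start.
- rail_block: Plated metal rail block, 58 (x) x 176 (y) x 26 (z) mm, about 0.4 to 0.9 kg, a lengthwise groove in each long side. Origin at the centre of its underside. Grasp across the 58 mm. Either end may point to the stop.
- nest: Fixed stand of the sloping nest, base plate 215 x 80 x 8 mm; origin on the bench under its middle; x points from its low end to its high end, z up.
- nest_bed: The nest's sloping bed, 50 mm wide, rising 0.5 rad (28.6 degrees) along its +x up to x = 180 mm. Origin on the bed's surface at the middle of the stop's face; x up the slope, y across, z square off the bed. The stop: two posts 24 mm high at y = +-18 mm, x below 0, with 50 mm cheeks for the lever's pivot. A fully seated block has its origin at bed (88, 0, 0) mm, its y axis along the bed's x.
- switch_lever (a joint): Hinge of the part-present switch lever, rad: 0 free, about 0.4 when the block touches the stop, 0.44 limit; 0.26 or more is pressed (block's end within about 4 mm of the stop). The arm hangs from a pivot at bed (-6, 0, 40) mm, slanting up the slope; it yields down the slope when a block's lower end slides or comes down on its roller. Spring below 1 N at the roller.
- lever_roller (a point): Centre of the lever's free-turning 10 mm roller at the end of its 34 mm arm; at bed (8, 0, 9) mm when free.
- eyepiece_d: Black eyepiece standing loose, 53 x 52 x 70 mm; bystander. Origin at the centre of its underside.
- eyepiece_c: Black eyepiece standing loose, 51 x 51 x 62 mm; bystander. Origin at the centre of its underside.
Things that resemble listed ones, but are neither listed nor needed, are in the scene too. There is more than one size of the rail_block; the one meant has the size given above.

How it is judged (in metres and radians):
On the way, in this order (a step that is already met when the one before it is completed fails the run):
1. the pawl is tipped up clear of the rack (0.3 rad or more) (value of joint pawl above 0.3 rad), for 0.2 s.
2. the clamp bar is drawn back by 24 mm or more (value of joint clamp_bar above 0.024 m), for 0.2 s.
3. the block is lifted out of the jig, its underside over 50 mm above the bench (height (world z) of rail_block above 0.05 m and contact force between rail_block and jig below 0.1 N), for 0.2 s.
4. the block on the nest presses the switch lever (value of joint switch_lever above 0.26 rad and contact force between rail_block and switch_lever above 0.03 N), for 0.2 s.
At the end, for the whole second after the job is handed in: Block at rest on the bed: flat within 0.07 rad, lengthwise within 0.12 rad, centred within 12 mm, underside within 5 mm of the bed, lower end within 6 mm of the stop, itself pressing the lever to 0.26 rad or more; clamp bar back 24 mm or more. The pawl may be up or down (all of step 4 and angle between the z axis of rail_block and the z axis of nest_bed, either way round below 0.07 rad and angle between the y axis of rail_block and the x axis of nest_bed, either way round below 0.12 rad and y of rail_block in the frame of nest_bed between -0.012 and 0.012 m and z of rail_block in the frame of nest_bed below 0.005 m and x of rail_block in the frame of nest_bed below 0.094 m and linear speed of rail_block below 0.01 m/s and value of joint clamp_bar above 0.024 m); the robot touches nothing.
It fails at once if a loose eyepiece is moved by over 30 mm (distance of any of eyepiece_d, eyepiece_c from where it was at the start of the episode above 0.03 m).
It also fails if it takes over 51 s, if anything falls off the work surface, if the arm or the gripper's body presses on something with over 40 N, if the wrist force passes 120 N, or if a joint passes its speed limit or range.

## Robot

A 7-joint arm with a two-finger parallel gripper is mounted at the origin on a cart in front of the work surface, level with it; the furniture and walls round the work are solid. World frame = base frame: x ahead of the robot, y to its left, z up, the work surface at z = 0. Lengths are in mm, angles in rad, forces in N, time in s.
With the tool pointing down it reaches from about 400 to 875 mm from the base axis. Payload 19.3 kg.
Tool frame: the origin (TCP) lies at the very end of the fingers, on their centre line; the grasp point (between the pads) lies 19 mm behind it (grip_point_offset is the z of the grasp point in the tool frame, in mm); z points along the fingers, x is the direction in which the jaws open and shut, and the axes are right-handed (so a half turn about z gives the same grasp; the last joint's range is limited). The gripper opens to 85 mm and grips with 20 to 120 N. Pads are 22 mm wide; open, the fingers measure 114 mm over their backs; the gripper's body (76 mm by 85 mm) begins 54 mm behind the grasp point. The pads swing forward as they close: fully open they stand 13 mm farther back than shut.
Start: joints at [1.227, 0.521, -0.036, 1.599, 0.021, 1.021, -0.113], TCP at [168.967, -601.718, 231.291] pointing down, gripper open.
Joint ranges: [-2.91, 2.91], [-0.3, 2.13], [-1.5, 1.42], [0.17, 2.43], [-1.26, 4.41], [0.16, 1.93], [-2.52, 2.52]. Speed limits (rad/s): [1.89, 1.89, 2.39, 2.39, 3.01, 3.01, 3.01].

## Interface

Orientations are given as a 3x3 rotation matrix whose columns are the frame's x, y, z axes.
In Python, from workcell import movep, movel, goto_joints, open_gripper, clamp, wait, inverse_kinematics, read_state, camera, PlanningError, finish_job, grip_point_offset gives the robot as it stands. Calls block until the motion is done:
- movep(position, orientation): joint-space move of the TCP to a pose.
- movel(position, frame=None, max_speed=150, guard=None): straight line of the TCP; frame=None keeps the orientation; max_speed is the mean speed in mm/s. With guard (N) it stops when the force on the tool has changed by that much, and returns True; else False.
- goto_joints(angles): joint-space move.
- open_gripper() and clamp(): open the fingers fully, or close them until they stop; the grip force is fixed at half the most.
- wait(seconds).
- inverse_kinematics(position, orientation): joint angles nearest the present ones, or None.
- read_state(): the state.
- camera(name): name is "scene" or "top" or "wrist"; returns a dict with "image" (384x512x3 uint8, blue, green, red), "range_z" (384x512 float32, mm along the optical axis (not along the pixel's ray), 0 where there is no reading), "fx", "fy", "cx", "cy" (pixels), "cam_to_world" (4x4, takes a point from camera to world coordinates). Camera axes: x right, y up, looking along -z (the intrinsics and any distortion apply to the point x, -y, -z); pixel columns grow to the right and rows downward; lengths in mm; the calibration is good to about 2 mm. A picture is of the moment at which its call begins.
A pose or a line that the arm cannot do raises PlanningError and nothing moves.
- finish_job(): hands the job in, once; it reports no verdict.
The state is a dict: "time": time; "qpos": joint angles; "qvel": joint speeds; "joint_efforts": joint torques, N m; "eef_pos": TCP position; "tool_rot": TCP orientation; "ft_force": force on the tool from outside, world axes, zero at the start; "torque": the same for the moment, N m; "finger_gap": finger opening in mm.
Only numpy, scipy, OpenCV 4.12 (cv2) and the standard library are available. Lean on these libraries where they do the work, as an engineer would, in place of code of your own. Each camera call takes 0.05 s, during which the arm holds its last target. There are 200 camera calls.

## Working session

There is one attempt and no reset: what is moved stays moved. The work goes in short steps, each a Python script; the robot and the scene stay as the last script left them, time stands still between calls to the robot, and variables do not carry over. Pictures are saved under pics/ and viewed, about 8 in all and at most 12, crops included, and the job is handed in when it is done.

```bash
mkdir -p pics; ls
python3 - <<'E'
from workcell import *
import cv2,numpy as np,pickle
d={}
for n in ("scene","top"):
    c=camera(n); d[n]=c
    cv2.imwrite(f"pics/{n}0.png",cv2.resize(c["image"],(800,600),interpolation=cv2.INTER_CUBIC))
    print(n,c["fx"],c["fy"],c["cx"],c["cy"],np.round(c["cam_to_world"],3).tolist(),(c["range_z"]>0).mean(), [k for k in c])
pickle.dump(d,open("v0.pkl","wb"))
print(read_state()["time"],grip_point_offset)
E
```

```text
pics
scene 467.9131700796202 467.9131700796202 264.68021446926105 187.0885391416605 [[-0.584, 0.325, -0.744, -393.379], [-0.812, -0.217, 0.542, 703.772], [0.015, 0.921, 0.39, 593.506], [0.0, 0.0, 0.0, 1.0]] 0.9041798909505209 ['image', 'range_z', 'fx', 'fy', 'cx', 'cy', 'cam_to_world']
top 374.3009777877681 374.3009777877681 257.5152780006072 185.28068287507466 [[-0.001, 0.986, -0.164, 377.14], [-1.0, -0.003, -0.011, -8.505], [-0.012, 0.164, 0.986, 1094.949], [0.0, 0.0, 0.0, 1.0]] 0.9961395263671875 ['image', 'range_z', 'fx', 'fy', 'cx', 'cy', 'cam_to_world']
0.1 -18.700000000000003
```

View pics/scene0.png

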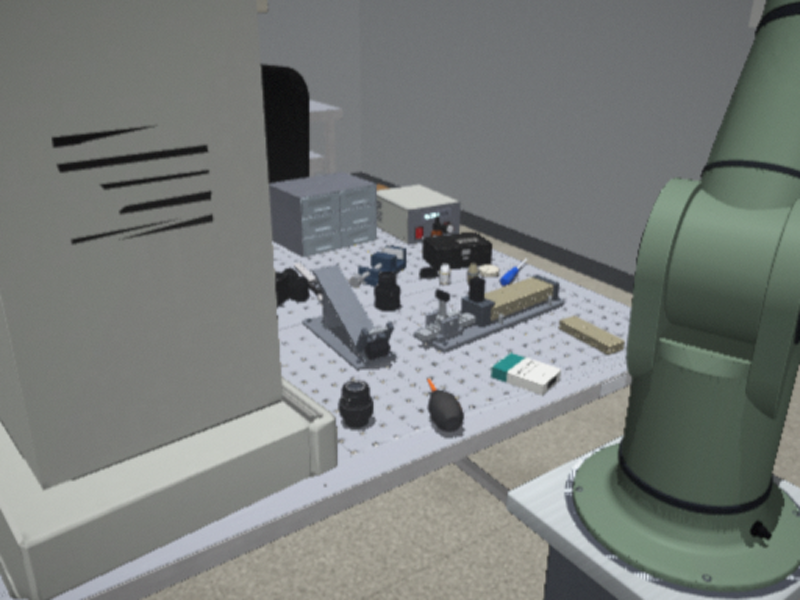

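View pics/top0.png

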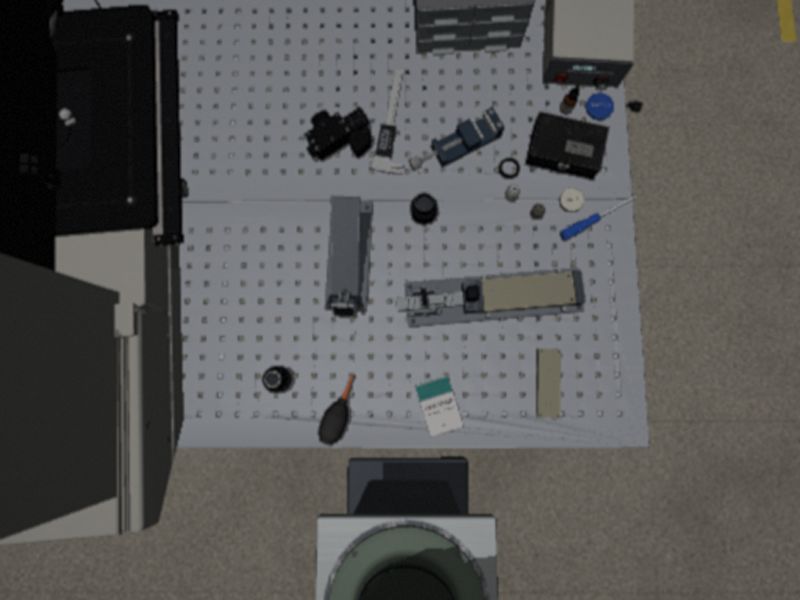

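Scene: jig at about (495,300) in the top view with the tan block (fence right, pawl left = world +y). A smaller tan block lies loose at (548,383) and is too short. The nest is at (348,255), its stop end nearest the robot at (345,303). Eyepieces are at (424,208) and (277,378).

```bash
cat > h.py <<'E'
import numpy as np,cv2
def cloud(c):
    r=c["range_z"].astype(float); v,u=np.mgrid[:r.shape[0],:r.shape[1]]
    p=np.stack([(u-c["cx"])/c["fx"]*r,-(v-c["cy"])/c["fy"]*r,-r,np.ones_like(r)],-1)
    w=(p@np.array(c["cam_to_world"]).T)[...,:3]; w[r<=0]=np.nan; return w
def rect(xy):
    (c,s,a)=cv2.minAreaRect(np.float32(xy)); return np.round(c,1),np.round(s,1),round(a,2)
def ray(c,u,v):
    M=np.array(c["cam_to_world"]); d=M[:3,:3]@np.array([(u-c["cx"])/c["fx"],-(v-c["cy"])/c["fy"],-1]); return M[:3,3],d
def at_z(c,u,v,z):
    o,d=ray(c,u,v); return o+d*(z-o[2])/d[2]
def proj(c,P):
    M=np.linalg.inv(np.array(c["cam_to_world"])); q=M[:3,:3]@np.array(P)+M[:3,3]
    return c["cx"]+c["fx"]*q[0]/-q[2], c["cy"]-c["fy"]*q[1]/-q[2]
E
python3 - <<'E'
import pickle,numpy as np; from h import *
d=pickle.load(open("v0.pkl","rb"))
t=d["top"]; w=cloud(t); s=512/800
def box(u0,v0,u1,v1): return w[int(v0*s):int(v1*s),int(u0*s):int(u1*s)].reshape(-1,3)
def seg(n,b,z0,z1):
    p=box(*b); p=p[(p[:,2]>z0)&(p[:,2]<z1)]; print(n,len(p),rect(p[:,:2]),np.round(np.median(p,0),1),np.round(p.min(0)),np.round(p.max(0)))
p=box(200,220,250,350);print("bench",np.nanmedian(p[:,2]),np.nanstd(p[:,2]))
seg("block",(478,265,600,320),38,56)
seg("jigplate",(395,255,600,335),7,60)
seg("grip",(455,275,490,310),75,110)
seg("tab",(410,275,450,320),70,110)
seg("loose",(525,340,570,425),8,50)
seg("nest",(310,185,380,320),4,150)
seg("nestplate",(310,185,380,320),3,14)
seg("e1",(405,185,445,230),20,90)
seg("e2",(255,360,300,400),20,90)
p=box(330,195,372,300); p=p[p[:,2]>20]; 
A=np.c_[p[:,:2],np.ones(len(p))]
m=np.ones(len(p),bool)
for i in range(10):
    k=np.linalg.lstsq(A[m],p[m,2],rcond=None)[0]; m=abs(A@k-p[:,2])<6
print("bed",k,m.sum(),len(p),"slope",np.arctan(np.hypot(*k[:2])),"dir",np.arctan2(k[1],k[0])); seg_=p[m]; print(rect(seg_[:,:2]),seg_.min(0),seg_.max(0))
E
```

```text
bench 0.07069857280873748 128.62114416073646
block 1353 (array([ 549.1, -227.1]), array([ 59.6, 194.7]), 4.64) [ 548.7 -230.7   47.2] [ 512. -326.   39.] [ 586. -132.   56.]
jigplate 3154 (array([ 550. , -174.6]), array([128.2, 383. ]), 1.37) [ 537.3 -167.6   43.6] [ 482. -365.    7.] [618.  17.  60.]
grip 82 (array([ 539.4, -117.9]), array([25. , 21.5]), 4.68) [ 537.8 -116.7   98.4] [ 527. -128.   75.] [ 552. -107.  104.]
tab 41 (array([532.1, -32.9]), array([29.6,  9.7]), 6.67) [533.1 -33.4  95.8] [517. -39.  86.] [547. -28. 100.]
loose 677 (array([ 384.4, -260.6]), array([ 41.3, 124.4]), 87.35) [ 384.1 -260.    19.5] [ 323. -283.    9.] [ 446. -238.   25.]
nest 2041 (array([635.9, 116.1]), array([261.8, 131.7]), 0.37) [613.7 100.9  48.8] [505.  50.   4.] [767. 182. 118.]
nestplate 765 (array([636.2, 115.6]), array([263.3, 133.3]), 1.41) [625.9  80.3   7.6] [506.  50.   3.] [768. 185.  14.]
e1 265 (array([707.7, -34.9]), array([50.6, 46.1]), 83.43) [705.4 -35.6  52.2] [684. -60.  21.] [732. -10.  72.]
e2 273 (array([391.5, 228.5]), array([43.2, 48.7]), 84.66) [390.2 226.   58.6] [368. 207.  21.] [416. 252.  66.]
bed [ 5.44275496e-01 -2.78865343e-02 -2.63534024e+02] 1122 1194 slope 0.4989881833639947 dir -0.05119130097899613
(array([621.9, 107.8]), array([ 52.5, 167.4]), 89.13) [538.01198694  80.3536598   24.98825028] [705.37919873 135.0702219  118.49371072]
```

```bash
cat >> h.py <<'E'
def down(yaw):  # tool x at yaw in world, pointing down
    c,s=np.cos(yaw),np.sin(yaw); return np.array([[c,s,0],[s,-c,0],[0,0,-1.]])
E
python3 - <<'E'
from workcell import *; from h import *
import pickle
s=read_state(); print(np.round(s["tool_rot"],3))
for y in (0.082,0.082+np.pi,0.082-np.pi/2,.082+np.pi/2):
  for P in ([500,-160,380],[545,-218,20],[536,-75,80]):
    q=inverse_kinematics(P,down(y)); print(round(y,2),P,None if q is None else np.round(q,2))
b=-0.03; 
bx=np.array([np.cos(.5)*np.cos(b),np.cos(.5)*np.sin(b),np.sin(.5)]); by=np.array([-np.sin(b),np.cos(b),0]); bz=np.cross(bx,by)
for sg in (1,-1):
  R=np.stack([sg*by,np.cross(-bz,sg*by),-bz],1)
  for h in (0,150):
    q=inverse_kinematics(np.array([610,110,80.])+h*bz,R); print("nest",sg,h,None if q is None else np.round(q,2))
E
```

```text
[[ 0.27  -0.963 -0.   ]
 [-0.963 -0.27   0.001]
 [-0.001  0.    -1.   ]]
0.08 [500, -160, 380] [ 0.66  0.27 -0.58  1.63  0.15  1.29  0.13]
0.08 [545, -218, 20] [ 0.54  0.78 -0.38  1.82  0.46  0.63 -0.03]
0.08 [536, -75, 80] [ 0.42  0.66 -0.55  1.92  0.51  0.71 -0.35]
3.22 [500, -160, 380] [-0.57  0.37  1.05  1.68 -0.33  1.29 -2.51]
3.22 [545, -218, 20] [ 0.09  0.78  0.27  1.84 -0.36  0.56 -2.46]
3.22 [536, -75, 80] [-0.35  0.69  0.54  1.96 -0.57  0.65 -2.5 ]
-1.49 [500, -160, 380] [ 0.44  0.24 -0.31  1.64  0.08  1.27 -1.37]
-1.49 [545, -218, 20] [ 0.34  0.75 -0.09  1.83  0.11  0.56 -1.31]
-1.49 [536, -75, 80] [ 0.14  0.61 -0.15  1.93  0.15  0.61 -1.59]
1.65 [500, -160, 380] [ 0.85  0.32 -0.85  1.62  0.25  1.31  1.61]
1.65 [545, -218, 20] [ 0.72  0.84 -0.65  1.81  0.73  0.75  1.33]
1.65 [536, -75, 80] [ 0.55  0.71 -0.74  1.91  0.67  0.79  1.09]
nest 1 0 [-0.41  0.61  0.04  2.14  1.97  0.18 -0.78]
nest 1 150 [ 0.44  0.44 -1.1   2.18  1.26  0.68  0.  ]
nest -1 0 [-0.34  0.6  -0.05  2.14  1.88  0.23  2.48]
nest -1 150 [-0.95  0.31  0.62  2.24  0.12  0.18 -2.11]
```

Run:
```python
from workcell import *; from h import *
import pickle
movep([500,-150,330],down(0.082)); c=camera("wrist")
d={"jig":c}
movep([520,110,330],down(0.082)); d["nest"]=camera("wrist")
for n in d:
    cv2.imwrite(f"pics/w_{n}.png",cv2.resize(d[n]["image"],(800,600),interpolation=cv2.INTER_CUBIC))
    print(n,np.round(d[n]["cam_to_world"],3).tolist(),d[n]["fx"])
pickle.dump(d,open("v1.pkl","wb")); print(read_state()["time"],np.round(read_state()["qpos"],2))
```

```text
jig [[0.997, -0.076, -0.023, 493.096], [0.08, 0.952, 0.294, -76.479], [-0.001, -0.295, 0.955, 471.617], [0.0, 0.0, 0.0, 1.0]] 297.82590363745834
nest [[0.997, -0.077, -0.023, 513.626], [0.08, 0.952, 0.295, 183.159], [-0.0, -0.296, 0.955, 471.701], [0.0, 0.0, 0.0, 1.0]] 297.82590363745834
3.2583 [ 0.22  0.34 -0.71  1.69  0.24  1.2  -0.46]
```

View pics/w_jig.png

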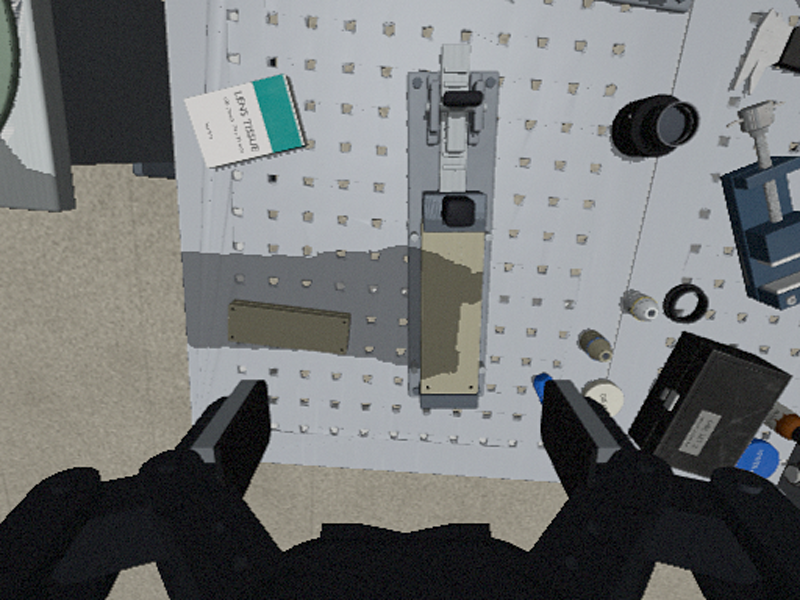

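View pics/w_nest.png

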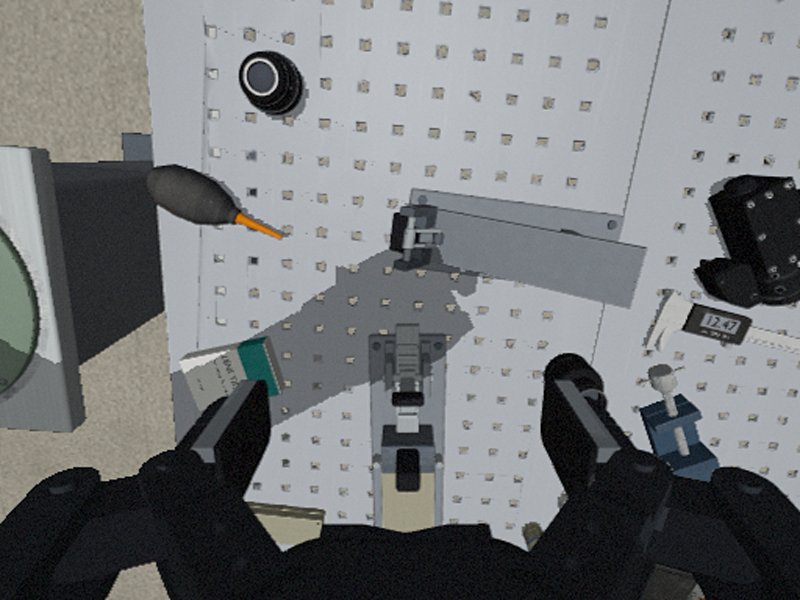

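```bash
python3 - <<'E'
import pickle,numpy as np; from h import *
d=pickle.load(open("v1.pkl","rb")); T=pickle.load(open("v0.pkl","rb"))["top"]; s=512/800
w=cloud(d["jig"])
def box(w,u0,v0,u1,v1): 
    p=w[int(v0*s):int(v1*s),int(u0*s):int(u1*s)].reshape(-1,3); return p[np.isfinite(p[:,0])]
def seg(n,p,z0,z1):
    p=p[(p[:,2]>z0)&(p[:,2]<z1)]; print(n,len(p),rect(p[:,:2]),np.round(np.median(p,0),1))
print("bench",np.median(box(w,520,150,600,350)[:,2]))
seg("block",box(w,415,232,490,392),42,50)
seg("blk+fence",box(w,410,232,495,412),42,55)
seg("grip",box(w,430,185,490,235),92,106)
seg("tab",box(w,435,85,490,115),90,102)
seg("plate",box(w,400,60,505,412),9,15.5)
c=d["jig"]
for n,u,v,z in (("blk c1",421.5,233,46),("blk c2",483,233,46),("c3",423,393,46),("c4",478,393,46),("grip c",458,208,99),("tab",462,98,92)):
    print(n,np.round(at_z(c,u*s,v*s,z),1))
for nm,w,b in (("wrist",cloud(d["nest"]),(400,195,650,310)),("top",cloud(T),(325,195,375,318))):
    p=box(w,*b); m=(p[:,2]>25)
    for i in range(15):
        A=np.c_[p[:,:2],np.ones(len(p))]; k=np.linalg.lstsq(A[m],p[m,2],rcond=None)[0]; m=(abs(A@k-p[:,2])<4)&(p[:,2]>14)
    q=p[m]; g=np.hypot(k[0],k[1]); print(nm,"plane",np.round(k,4),m.sum(),"slope",np.arctan(g),"yaw",np.arctan2(k[1],k[0]),rect(q[:,:2]))
    pl=p[(p[:,2]>5.5)&(p[:,2]<10.5)]; print(" plate",rect(pl[:,:2]))
    # edge-based: slices along yaw
    for yaw in (0.0,):
        pass
    C=q[:,:2].mean(0)
    a=np.arctan2(k[1],k[0])
    for it in range(4):
        ux=np.array([np.cos(a),np.sin(a)]); uy=np.array([-ux[1],ux[0]])
        X=(q[:,:2]-C)@ux; Y=(q[:,:2]-C)@uy
        bins=np.arange(np.percentile(X,15),np.percentile(X,97),6); mid=[];wd=[]
        for b0 in bins:
            yy=Y[(X>=b0)&(X<b0+6)]
            if len(yy)>4: mid.append([b0+3,(yy.min()+yy.max())/2]); wd.append(np.ptp(yy))
        f=np.polyfit(*np.array(mid).T,1); a+=np.arctan(f[0])
    print(" axis yaw",a,"width",np.median(wd),"Xrange along slope",np.ptp(X)/np.cos(.5),"top end",np.round(C+ux*X.max()+uy*(f[1]),1),"z",k[:2]@(C+ux*X.max())+k[2])
    hi=p[(p[:,2]>(np.c_[p[:,:2],np.ones(len(p))]@k+15))]; print(" cheeks",rect(hi[:,:2]),np.round(hi.min(0)),np.round(hi.max(0)))
E
python3 - <<'E'
import pickle,cv2
d=pickle.load(open("v1.pkl","rb"));s=.64
i=d["nest"]["image"][118:205,240:425]; cv2.imwrite("pics/crop_nest.png",cv2.resize(i,None,fx=4.2,fy=4.2,interpolation=cv2.INTER_CUBIC))
E
```

```text
bench -0.5912366995678724
block 3851 (array([ 549.6, -221.5]), array([ 57.6, 162.5]), 5.12) [ 548.7 -215.4   45.6]
blk+fence 4316 (array([ 550. , -231.4]), array([ 58.2, 184.8]), 4.64) [ 549.4 -224.1   45.7]
grip 323 (array([ 540.3, -117.4]), array([23.9, 20.8]), 5.0) [ 539.6 -117.3   97.8]
tab 243 (array([533.3, -32.8]), array([29.8,  9.9]), 4.94) [532.7 -33.1  94.6]
plate 3640 (array([ 544.6, -165.7]), array([ 83.5, 327.6]), 4.68) [518.2 -92.7  11.3]
blk c1 [ 513.5 -144.6   46. ]
blk c2 [ 569.7 -140.1   46. ]
c3 [ 529.8 -308.    46. ]
c4 [ 585.8 -303.5   46. ]
grip c [ 537.9 -114.1   99. ]
tab [532.5 -33.1  92. ]
wrist plane [ 5.449000e-01 -2.650000e-02 -2.657998e+02] 4927 slope 0.49943106436776624 yaw -0.04859181214552044 (array([612.4, 109.2]), array([ 53. , 187.1]), 87.27)
 plate (array([626.3, 107.6]), array([ 79.5, 215.2]), 87.4)
 axis yaw -0.045803049130038534 width 49.66638524684221 Xrange along slope 213.2714682560573 top end [705.8 103.7] z 116.0349478906532
 cheeks (array([533.2, 112.3]), array([37.4, 58.1]), 4.48) [513.  84.  37.] [552. 140.  74.]
top plane [ 5.458000e-01 -2.780000e-02 -2.644776e+02] 1083 slope 0.500149494796484 yaw -0.05081790811799224 (array([611.7, 106.4]), array([ 52.7, 188.1]), 87.66)
 plate (array([624.4, 104.8]), array([213.7,  91.5]), 0.44)
 axis yaw -0.04317010710431295 width 47.81829391443273 Xrange along slope 214.3562783627733 top end [705.8 103.5] z 117.85630533447414
 cheeks (array([528.6, 110.7]), array([47.4, 54.8]), 0.76) [505.  83.  34.] [552. 138.  75.]
```

View pics/crop_nest.png

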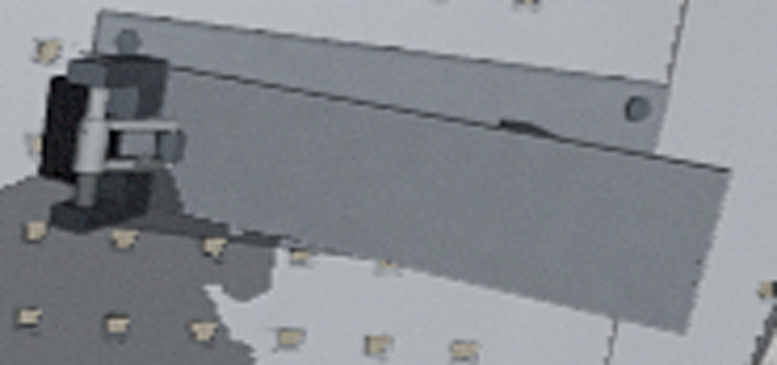

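Crop of the nest: stop and lever at the left (cheeks at 110,140), bed running to its top edge at (705,250), consistent with the depth fit. The clamped block in the jig measures 58 wide and about 176 long; the loose one is 41x124, so it is the decoy. Acting now: pawl first, then the bar.

```bash
cat >> h.py <<'E'
JY=0.083; JO=np.array([549.3,-218,0])
def J(x,y,z): c,s=np.cos(JY),np.sin(JY); return JO+np.array([c*x-s*y,s*x+c*y,z])
def toJ(w): c,s=np.cos(JY),np.sin(JY); v=w-JO; return np.stack([c*v[...,0]+s*v[...,1],-s*v[...,0]+c*v[...,1],v[...,2]],-1)
E
python3 - <<'E'
from workcell import *; from h import *
import pickle
def f(): s=read_state(); return round(s["time"],2),np.round(toJ(s["eef_pos"]),1),np.round(s["ft_force"],1),s["finger_gap"]
D=down(JY)
movep(J(0,146,180),D); clamp(); print(f())
print(movel(J(0,146,83),guard=15),f())
print(movel(J(0,203,83),max_speed=60,guard=15),f())
movel(J(0,190,83)); movel(J(0,165,160)); open_gripper()
movel(J(0,101,160)); c=camera("wrist"); w=cloud(c)
pickle.dump(c,open("v2.pkl","wb")); cv2.imwrite("pics/w2.png",cv2.resize(c["image"],(800,600)))
p=toJ(w).reshape(-1,3); p=p[np.isfinite(p[:,0])]
q=p[(abs(p[:,0])<18)&(p[:,1]>165)&(p[:,1]<260)&(p[:,2]>70)&(p[:,2]<105)]
print("tab",len(q),np.round(np.percentile(q,[2,50,98],axis=0),1) if len(q) else "")
q=p[(abs(p[:,0])<18)&(p[:,1]>80)&(p[:,1]<125)&(p[:,2]>85)&(p[:,2]<105)]
print("grip",len(q),np.round(np.percentile(q,[2,50,98],axis=0),1) if len(q) else "")
print(f())
E
```

```text
(4.97, array([ -0., 146., 180.]), array([ 0.7,  0.1, -0.4]), 0.3168975251016325)
False (5.77, array([  0.4, 146. ,  83.6]), array([-0.2, -0.2, -0. ]), -0.01981044734677248)
False (6.87, array([ -0. , 202.7,  83. ]), array([ 0.9, -0.7, -1. ]), 0.3529980091917352)
tab 1222 [[-14.9 203.7  70.8]
 [ -0.9 212.4  81.7]
 [ 13.  220.9  85.5]]
grip 975 [[-12.   91.6  86.6]
 [ -0.9 103.4  97.8]
 [ 10.8 111.5  99.4]]
(9.22, array([1.000e-01, 1.022e+02, 1.600e+02]), array([ 0.9, -0.1, -0.8]), 85.31753919225307)
```

Pawl is up (cap centre y ≈ 212, i.e. θ ≈ 0.63). Now the bar.

Run:
```python
from workcell import *; from h import *
import pickle
def f(): s=read_state(); return round(s["time"],2),np.round(toJ(s["eef_pos"]),1),np.round(s["ft_force"],1),round(s["finger_gap"],1)
print(movel(J(0,101.5,72),guard=15),f()); clamp(); print(f())
print(movel(J(0,135,72),max_speed=60,guard=30),f())
open_gripper(); movel(J(0,134,160)); movel(J(0,60,220)); c=camera("wrist"); w=cloud(c)
pickle.dump(c,open("v3.pkl","wb")); cv2.imwrite("pics/w3.png",cv2.resize(c["image"],(800,600),interpolation=cv2.INTER_CUBIC))
p=toJ(w).reshape(-1,3); p=p[np.isfinite(p[:,0])]
for n,y0,y1,z0 in(("tab",165,260,70),("grip",95,160,92),("block",-110,110,40)):
    q=p[(abs(p[:,0])<34)&(p[:,1]>y0)&(p[:,1]<y1)&(p[:,2]>z0)&(p[:,2]<(50 if n=="block" else 105))]
    print(n,len(q),np.round(np.percentile(q,[1,50,99],axis=0),1) if len(q) else "",rect(q[:,:2]))
print(f())
```

```text
False (9.95, array([  0.5, 101.8,  72.7]), array([-0.4,  0.5,  0.8]), 85.5)
(10.53, array([ -0.2, 101.4,  72.4]), array([-5.1,  0. , 10.5]), 23.0)
False (11.24, array([ -0.2, 135.4,  72.4]), array([-5. ,  2.9, 10.4]), 23.0)
tab 524 [[-15.6 203.1  70.4]
 [ -0.6 209.   78.5]
 [ 13.4 213.   83.8]] (array([ -1.1, 207.5]), array([11.5, 29.6]), 89.88)
grip 725 [[-12.5 123.8  94. ]
 [ -0.5 134.6  97.9]
 [ 10.6 145.1  99.9]] (array([ -1. , 134.5]), array([23.3, 21.4]), 0.0)
block 7789 [[ -29.  -102.3   43.4]
 [  -0.3    3.2   45.7]
 [  27.8   86.6   48. ]] (array([-0.5, -8.6]), array([192.5,  58.7]), 89.93)
(13.43, array([-2.000e-01,  6.110e+01,  2.192e+02]), array([0.2, 0.7, 0.9]), 85.5)
```

View pics/w3.png

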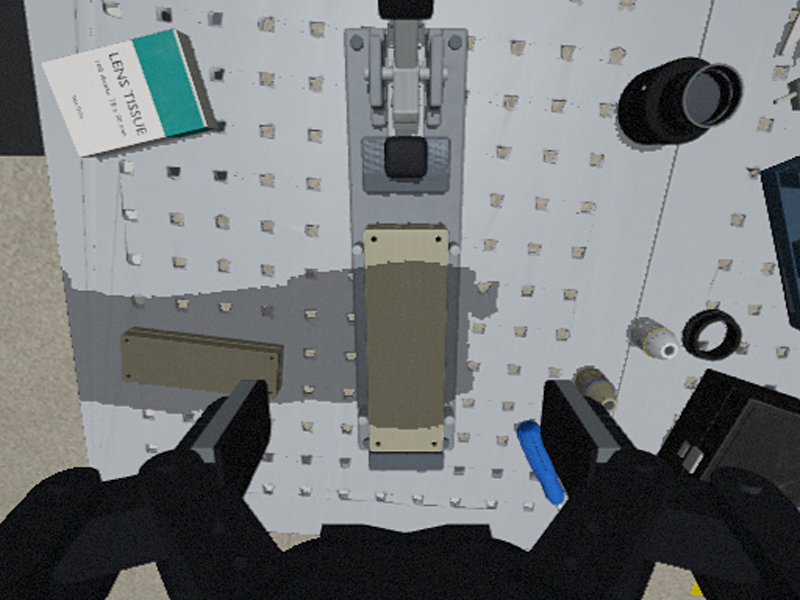

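Bar is back about 33 mm and the block is free. Grasp and lift.

```bash
cat >> h.py <<'E'
NY=-0.046; BO=np.array([548.0,110.8,31.0])
BX=np.array([np.cos(.5)*np.cos(NY),np.cos(.5)*np.sin(NY),np.sin(.5)]); BY=np.array([-np.sin(NY),np.cos(NY),0]); BZ=np.cross(BX,BY)
BR=np.stack([BY,BX,-BZ],1)
def B(x,y,z): return BO+x*BX+y*BY+z*BZ
E
python3 - <<'E'
from workcell import *; from h import *
import pickle
def f(): s=read_state(); return round(s["time"],2),np.round(toJ(s["eef_pos"]),1),np.round(s["ft_force"],1),round(s["finger_gap"],1)
movel(J(0,-0.5,120)); print(movel(J(0,-0.5,18),guard=12),f()); clamp(); print(f())
print(movel(J(0,-0.5,60),max_speed=80),f()); movel(J(0,-0.5,230)); print(f())
for a in ((105,0,130),(105,0,20),(105,0,-2),(85,0,-2),(88,0,100)):
    q=inverse_kinematics(B(*a),BR); print(a,np.round(B(*a)),None if q is None else np.round(q,2))
c=camera("wrist"); cv2.imwrite("pics/w4.png",c["image"]); pickle.dump(c,open("v4.pkl","wb"))
p=(np.linalg.inv(np.r_[np.c_[np.array(read_state()["tool_rot"]),np.array(read_state()["eef_pos"])[:,None]],[[0,0,0,1]]])@np.c_[cloud(c).reshape(-1,3),np.ones(384*512)].T).T[:,:3]
q=p[(abs(p[:,0])<40)&(p[:,2]>-60)&(p[:,2]<15)&(abs(p[:,1])<140)]
print(len(q),np.round(np.nanpercentile(q,[1,50,99],axis=0),1))
E
```

```text
False (15.2, array([ 0.5, -0.6, 18.8]), array([0.5, 0.3, 0.4]), 85.6)
(15.59, array([ 0.2, -0.8, 19. ]), array([-3. ,  0.7, 12. ]), 56.9)
False (16.27, array([-0.2, -0.6, 60. ]), array([ 0.8,  0.2, -7.1]), 57.0)
(17.55, array([ -0.4,  -0.3, 229.1]), array([ 0.5,  0.2, -7.6]), 56.9)
(105, 0, 130) [578. 109. 195.] [-0.01  0.38 -0.49  2.13  1.11  0.44  0.12]
(105, 0, 20) [630. 107.  99.] [-0.34  0.59 -0.03  2.09  1.55  0.2  -0.33]
(105, 0, -2) [641. 107.  80.] [-0.34  0.63 -0.01  2.07  1.7   0.19 -0.48]
(85, 0, -2) [623. 107.  70.] [-0.4   0.64  0.05  2.11  1.99  0.18 -0.8 ]
(88, 0, 100) [577. 109. 161.] [-0.28  0.41 -0.16  2.17  1.22  0.29 -0.03]
43286 [[-35.9 -87.1 -57.1]
 [ -0.5 -33.3 -26.6]
 [ 37.   31.9 -23.2]]
```

```bash
cat >> h.py <<'E'
def toB(p): v=np.array(p)-BO; return np.round([v@BX,v@BY,v@BZ],1)
E
python3 - <<'E'
from workcell import *; from h import *
import pickle
def f(): s=read_state(); F=np.array(s["ft_force"]); return round(s["time"],2),toB(s["eef_pos"]),np.round([F@BX,F@BY,F@BZ],1),round(s["finger_gap"],1)
movep(B(106,0,130),BR); print(f(),np.round(read_state()["qpos"],2))
print(movel(B(106,0,25),max_speed=100),f(),np.round(read_state()["qpos"],2))
c=camera("wrist"); pickle.dump(c,open("v5.pkl","wb"));cv2.imwrite("pics/w5.png",cv2.resize(c["image"],(800,600),interpolation=cv2.INTER_CUBIC))
c=camera("scene"); i=c["image"][150:245,170:290]; cv2.imwrite("pics/s5.png",cv2.resize(i,None,fx=6,fy=6,interpolation=cv2.INTER_CUBIC))
E
```

```text
(18.85, array([106.3,  -0.9, 129.8]), array([-3. ,  0.1, -6.8]), 56.9) [-0.    0.38 -0.5   2.13  1.11  0.45  0.12]
False (20.05, array([ 1.063e+02, -1.000e-01,  2.530e+01]), array([-2.4, -1.2, -5.6]), 56.7) [-0.08  0.59 -0.37  2.07  1.53  0.39 -0.24]
```

View pics/w5.png

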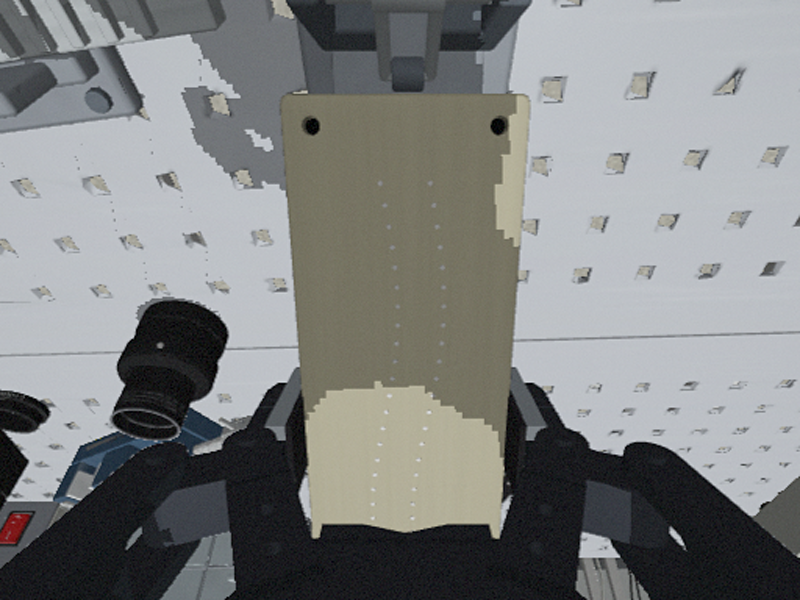

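View pics/s5.png

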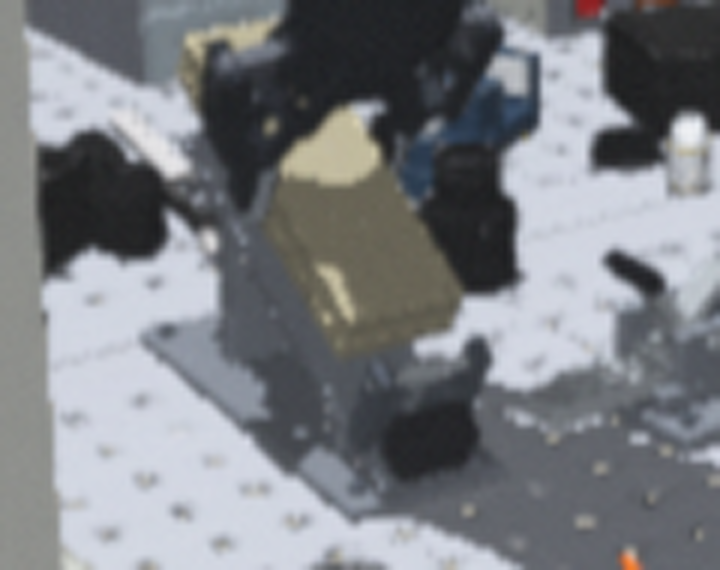

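The block hangs parallel over the bed. In the wrist view the roller (408,72) lines up with the block's centre line (405), and there is a clear gap to the stop. Lower to contact, then slide down to the stop.

Run:
```python
from workcell import *; from h import *
def f(): s=read_state(); F=np.array(s["ft_force"]); return round(s["time"],2),toB(s["eef_pos"]),np.round([F@BX,F@BY,F@BZ],1),round(s["finger_gap"],1)
print(movel(B(106,0,5),max_speed=60,guard=10),f())
print(movel(B(106,0,-6),max_speed=15,guard=6),f())
z=toB(read_state()["eef_pos"])[2]
movel(B(106,0,z+.7),max_speed=20); print(f())
print(movel(B(78,0,z+.5),max_speed=20,guard=9),f())
```

```text
False (20.63, array([105.9,   0. ,   5.1]), array([-3.9,  0.2, -5.7]), 57.0)
True (21.14, array([106.1,   0. ,  -1.6]), array([ 0.2, -1.4, 10.5]), 56.9)
(21.39, array([105.9,  -0. ,  -1. ]), array([-3.2, -0. , -6.2]), 56.8)
True (22.32, array([87.7, -0.2, -1.2]), array([ 4.3,  0.9, -4.1]), 56.9)
```

Stop contact came at bed x = 87.7 (88 expected). Release and check.

Run:
```python
from workcell import *; from h import *
import pickle
def f(): s=read_state(); F=np.array(s["ft_force"]); return round(s["time"],2),toB(s["eef_pos"]),np.round([F@BX,F@BY,F@BZ],1),round(s["finger_gap"],1)
movel(B(87.5,0,-1.6),max_speed=20,guard=8); print(f())
open_gripper(); print(f()); movel(B(88,0,100)); wait(.3); print(f())
c=camera("wrist"); pickle.dump(c,open("v6.pkl","wb"));cv2.imwrite("pics/w6.png",cv2.resize(c["image"],(800,600),interpolation=cv2.INTER_CUBIC))
w=cloud(c).reshape(-1,3); w=w[np.isfinite(w[:,0])]-BO; p=np.c_[w@BX,w@BY,w@BZ]
q=p[(p[:,0]>-5)&(p[:,0]<190)&(abs(p[:,1])<40)&(p[:,2]>18)&(p[:,2]<34)]
print("block top bed coords",rect(q[:,:2]),np.round(np.median(q,0),1))
k=np.linalg.lstsq(np.c_[q[:,:2],np.ones(len(q))],q[:,2],rcond=None)[0]; print("tilt",k)
c=camera("scene"); i=c["image"][150:245,170:290]; cv2.imwrite("pics/s6.png",cv2.resize(i,None,fx=6,fy=6,interpolation=cv2.INTER_CUBIC))
```

```text
(22.57, array([87.7,  0.1, -1.5]), array([ 1. ,  0. , -2.6]), 56.6)
(22.97, array([87.5,  0.1, -1.6]), array([ 0.7, -1. , -0.2]), 85.5)
(24.09, array([87.7, -0. , 99.5]), array([ 0.7, -1.3, -0.1]), 85.3)
block top bed coords (array([84.7, -0.3]), array([179.3,  58.1]), 0.06) [70.3 -0.1 25.4]
tilt [ 5.35611124e-04 -2.54456828e-04  2.53732062e+01]
```

View pics/w6.png

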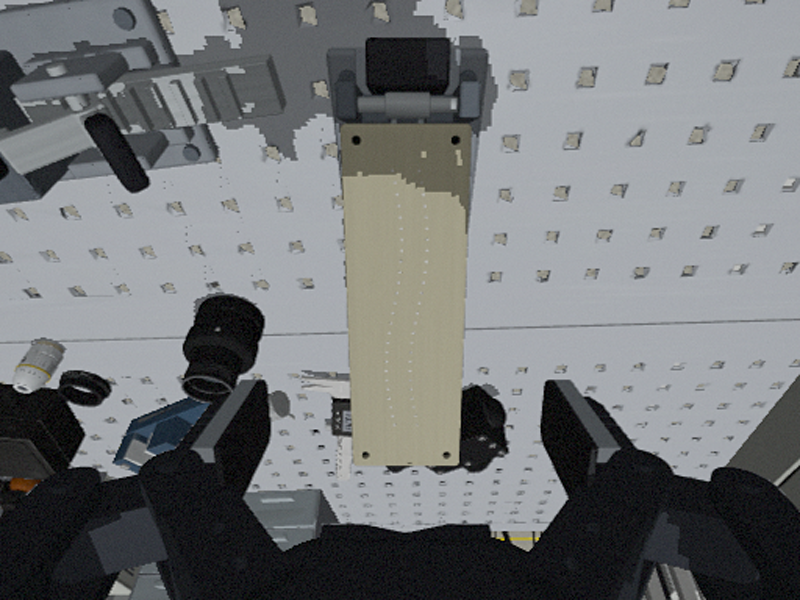

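View pics/s6.png

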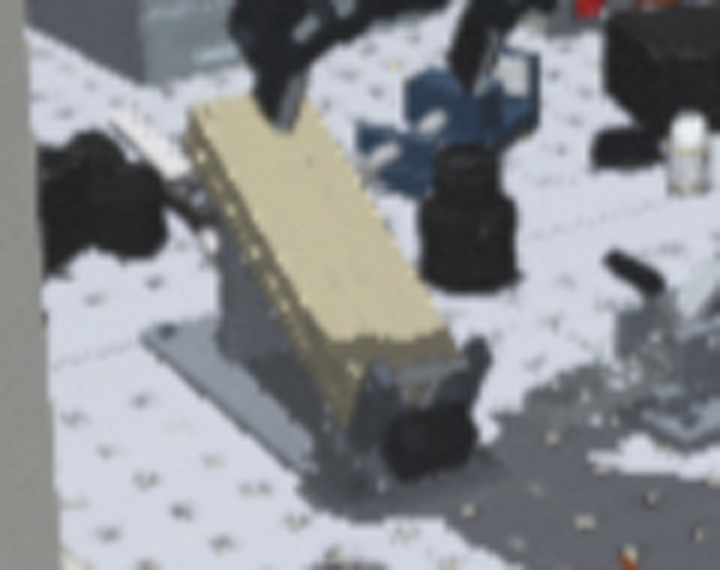

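Both views show the block flat and straight on the bed, its end against the posts at (405,122), with the gripper clear. The near eyepiece is undisturbed.

```bash
python3 -c "
from workcell import *
finish_job(); print(read_state()['time'])"
```

```text
the job is handed in; nothing more can be done
the job is handed in; nothing more can be done
```

The rail block is out of the clamp and seated on the nest, and I handed the job in at about 24 s of the 51 s allowed. `finish_job` gives no verdict.

What I did, with the last measurement of each:
- **Pawl:** I pushed its tab up to about 0.6 rad with the closed fingers.
- **Clamp bar:** I drew it back about 33 mm and left it there. I did not touch it again after that measurement.
- **Lift:** I gripped the block at its middle and lifted it straight up. It weighs about 0.77 kg.
- **Placing:** I lowered it onto the bed and slid it down until it met the stop at bed x = 87.7 mm, where 88 was expected.

Checks after letting go:
- **Block pose:** it is centred within 0.5 mm, straight within about 0.001 rad and flat within about 0.001 rad. Its top is 25.4 mm above the bed, where 26 is nominal.
- **Lower end:** both pictures show it against the stop posts. The depth fit puts the upper end at about 174 mm, where 176 is nominal, which agrees within camera accuracy.
- **Gripper:** it stands 100 mm clear and touches nothing.
- **Switch lever:** its angle was not measured directly. I infer it is pressed because the block is against the stop.
- **Eyepieces:** the one between the jig and the nest looks unmoved in the last pictures. I did not check the other one at the end, but the arm never went near it.

No check failed or disagreed by more than 2 mm.

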